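# Gauge the instrument-case feet and pass the right one

### The job

Three turned steel feet for the instrument cases stand on the table, with round base discs of different widths. Find the one whose disc fits between the wide go jaws of the flat steel gauge but not between its narrow no-go jaws, slide it along in the go jaws until it stops against the no-go step, and then stand that foot upright in the shallow plywood tray and let go.

Things in the scene. Friction and masses are not known exactly. Their poses are not given: they have to be found in the camera images.
- foot: The right foot: bare steel, base disc 36 mm across, 10 mm thick; round stem 16 mm across from its middle up to 52 mm, dark thread grooves near the top. 0.14 kg, loose, upright. Origin: centre of the underside; z up the stem. Grip the stem above 18 mm to clear the gauge. Two like feet nearby, same stem, are wrong: disc 52 mm (too wide for go) and 22 mm (slips through no-go).
- gauge: Dark steel plate, 12 mm thick, 120 (x) by 100 mm (y), fixed. Slot along x, open at -x, cut through to the table: go jaws 46 mm apart from x=-60 to 0, square step, no-go jaws 26 mm apart to x=35, closed behind. Origin mid-slot at the step, table height; x points away from the robot within 25 degrees. A 36 mm disc stops with its centre at x=-12.5; lower it in near x=-37 or slide it in at -x.
- tray: Shallow square plywood tray, 150 by 150 mm outside, walls 6 mm thick and 20 mm high, floor 6 mm thick, fixed to the table, empty. Origin at the centre of its underside (table height), x and y along its sides.
Mind the look-alikes: they are no part of the job. Several things have the shape of the gauge; the one meant has the colours described above.

How it is judged:
By the outcome, as a careful person would: the job done as asked, in the order asked, and still so for the second after the job is handed in, with the robot touching nothing.
It also fails if it takes over 42 s, if anything falls off the work surface, if the arm or the gripper's body presses on something with over 40 N, if the wrist force passes 120 N, or if a joint passes its speed limit or range.

### The arm

A 6-joint arm with a two-finger parallel gripper is mounted at the origin on the work surface. World frame = base frame: x ahead of the robot, y to its left, z up, the work surface at z = 0. Lengths are in m, angles in degrees, forces in N, time in s.
With the tool pointing down it reaches from about 0.375 to 0.9 m from the base axis. Payload 3.1 kg.
Tool frame: the origin (TCP) lies on the centre line of the jaws, within the pads' length; the fingertips stand 25 mm ahead of it and the grasp point (between the pads) lies 6 mm ahead of it; z points along the fingers, y is the line along which they close (so a half turn about z gives the same grasp; the last joint's range is limited). The gripper opens to 87 mm and grips with 3 to 60 N. Pads are 19 mm wide; open, the fingers measure 117 mm over their backs; the gripper's body (75 mm by 190 mm) begins 51 mm behind the grasp point.
Start: joints at [-78.696, 30.224, 82.088, -0, 67.689, -10.227], TCP at [0.229, -0.581, 0.248] pointing down, gripper open.
Joint ranges: [-176.69, 176.69], [-43.24, 126.21], [12.49, 139.97], [-82, 262], [0, 151.66], [-163.58, 163.58]. Speed limits (degrees/s): [159.86, 159.86, 180, 180, 180, 180].

### API

Orientations are given as a 3x3 rotation matrix whose columns are the frame's x, y, z axes.
In Python, from rig import read_state, capture, camera_params, hand_in gives the robot as it stands.
- The arm moves only by the tool apply_moves, never from a script. Its argument "rows" is a list of rows, each an object of numbers: "x", "y", "z": the shift along the tool's x, y, z in mm; "rx", "ry", "rz": the turn, a rotation vector about the tool's x, y, z in units of 6 degrees (1.0 is 6 degrees); "claw": the closure in counts, from 0 (fully open) to 255 (shut). A call has 1 to 10 rows; each row is the pose to reach, as a shift and turn from the pose commanded when the call began, along the tool's axes at that moment; what a row does not reach only later rows make up. A row lasts 1/8 s, in which the tool goes at most 62.5 mm and 10.7 degrees, less where a joint would pass 70% of its speed; a pose out of reach is approached as far as the arm can. A call with a gripper value outside its range is refused whole. The fingers move at their own pace and stop on an object; the grip force is fixed at half the most. Time passes only in rows, so rows that repeat a pose let the fingers close. It gives the time, the measured TCP pose, the force, the opening and the grip force at its end, in the units of the state.
- read_state(): the state, without advancing time (a new reading comes with each control period).
- capture(name): name is "scene" or "top" or "wrist"; returns (picture, depth): 420x560x3 uint8, red, green, blue; 420x560 float32, m along the optical axis (not along the pixel's ray), 0 where there is no reading.
- camera_params(name): a dict with "fx", "fy", "cx", "cy" (pixels), "xyz" and "orientation" of the camera in the world. Camera axes: x right, y up, looking along -z (the intrinsics and any distortion apply to the point x, -y, -z); pixel columns grow to the right and rows downward; lengths in m; the calibration is good to about 2 mm. A picture is of the moment at which its call begins: read the wrist's pose just before it. camera_params takes no time and is no camera call; for the wrist camera it gives the pose at the moment of the call.
- hand_in(): hands the job in; it is judged then, once.
The state is a dict: "time_s": time; "joint_positions": joint angles; "qvel": joint speeds; "tau": joint torques, N m; "position": TCP position; "tcp_rot": TCP orientation; "force": force on the tool from outside, world axes, zero at the start; "moment": the same for the moment, N m; "opening": opening from 0.0 (shut) to 1.0 (fully open); "grasp_force": force on a finger pad.
Only numpy, scipy, OpenCV 4.12 (cv2) and the standard library are available. Lean on these libraries where they do the work, as an engineer would, in place of code of your own. Each camera call takes 0.05 s, during which the arm holds its last target. There are 200 camera calls.

## Working session

There is one attempt and no reset: what is moved stays moved. The work goes in short steps, Python scripts to look and compute and a tool call to move; the robot and the scene stay as the last step left them, time stands still between calls to the robot, and variables do not carry over. Pictures are saved under pics/ and viewed, at most 10 in all, crops included, and the job is handed in when it is done.

Besides the shell and the picture viewer there is one more tool, called after "Call:" in YAML: its name, and indented under it one key for each argument. apply_moves: Moves the arm, as the interface text tells. Its arguments: {"type":"object","properties":{"rows":{"type":"array"}},"required":["rows"]}

```bash
mkdir -p pics; ls
cat > h.py <<'E'
import numpy as np, cv2
from rig import read_state, capture, camera_params, hand_in
def pts(name):
    p=camera_params(name); im,d=capture(name)
    v,u=np.mgrid[0:d.shape[0],0:d.shape[1]]
    X=np.stack([(u-p['cx'])/p['fx']*d, -(v-p['cy'])/p['fy']*d, -d],-1)
    W=X@np.array(p['orientation']).T+np.array(p['xyz'])
    W[d==0]=np.nan
    return im,d,W,p
def save(n,im): cv2.imwrite(f'pics/{n}.png',im[...,::-1])
E
python3 - <<'E'
from h import *
im,d,W,p=pts('top'); print(p); np.savez('top.npz',im=im,d=d,W=W); save('top',im)
im,d,W,p=pts('scene'); np.savez('scene.npz',im=im,d=d,W=W); save('scene',im); print(p)
E
```

```text
pics
{'fx': 477.3265382248576, 'fy': 477.3265382248576, 'cx': 280.37307858145147, 'cy': 199.0685236081012, 'xyz': array([ 0.31629838, -0.02745558,  1.37489297]), 'orientation': array([[ 0.01480224,  0.9953164 , -0.09553095],
       [-0.99979709,  0.01342764, -0.01501599],
       [-0.01366291,  0.09573384,  0.9953132 ]])}
{'fx': 411.9329304906275, 'fy': 411.9329304906275, 'cx': 284.17072317824534, 'cy': 206.22228198720248, 'xyz': array([1.34257467, 0.40236674, 0.66785548]), 'orientation': array([[-0.42672676, -0.48469376,  0.7635288 ],
       [ 0.90434111, -0.23657923,  0.35524276],
       [ 0.0084511 ,  0.84208208,  0.53928319]])}
```

View pics/top.png

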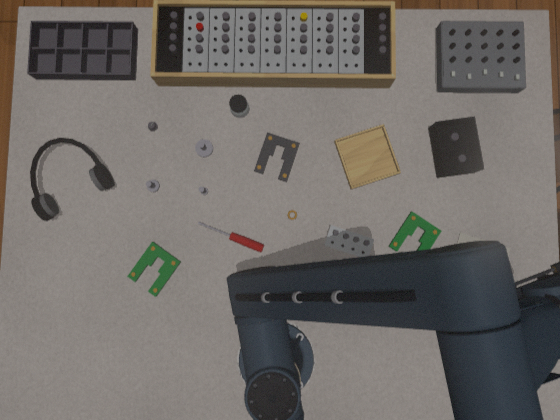

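View pics/scene.png

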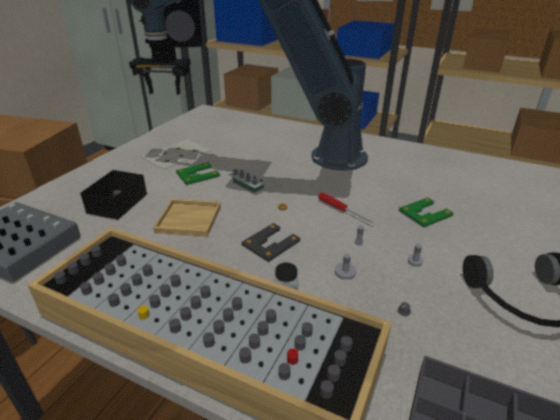

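Top view: feet candidates are at (204,148) wide, (153,185) medium and (203,190) narrow, plus a dark knob at (152,126). Gauge shapes are the dark plate at (277,157) and green boards at (154,268) and (415,235). The tray is at (367,157). My choices are the foot at (153,185) and the dark plate at (277,157). Next I measure these and check them in a close crop.

Run:
```python
from h import *
z=np.load('top.npz'); im,d,W=z['im'],z['d'],z['W']
for n,(u,v,r) in dict(wide=(204,148,14),med=(153,185,12),nar=(203,190,9),knob=(152,126,9)).items():
    w=W[v-r:v+r,u-r:u+r].reshape(-1,3); 
    print(n,'table z',np.nanmedian(w[:,2]).round(4),'max',np.nanmax(w[:,2]).round(3))
    zt=np.nanmedian(w[:,2]); h=w[:,2]-zt
    a=w[(h>.005)&(h<.014)]; b=w[h>.03]
    for q in (a,b): 
        if len(q): print('  ',len(q),q.mean(0).round(4),(np.ptp(q,0)).round(4))
for n,(u,v,r) in dict(gauge=(277,157,32),tray=(367,157,40)).items():
    w=W[v-r:v+r,u-r:u+r].reshape(-1,3); g=w[(w[:,2]>.004)&(w[:,2]<.03)]
    print(n,cv2.minAreaRect((g[:,:2]*1000).astype(np.float32)),g[:,2].mean())
s=read_state(); print(s['position'],s['tcp_rot'],s['opening'],s['time_s'])
p=camera_params('wrist'); print(p)
R=np.array(s['tcp_rot']); print('cam in tool',R.T@(np.array(p['xyz'])-s['position']), R.T@np.array(p['orientation']))
c=cv2.resize(im[95:215,125:325],(800,480),interpolation=cv2.INTER_CUBIC); save('crop',c)
```

```text
wide table z 0.002 max 0.058
   174 [0.5924 0.2173 0.0108] [0.0679 0.0535 0.0088]
   34 [0.5924 0.2174 0.0498] [0.0145 0.014  0.0208]
med table z 0.0017 max 0.057
   74 [0.4806 0.3609 0.0103] [0.061  0.0511 0.0088]
   37 [0.4803 0.3616 0.0485] [0.0158 0.0163 0.0243]
nar table z 0.0013 max 0.057
   19 [0.4652 0.2137 0.0105] [0.0406 0.0359 0.0087]
   33 [0.4668 0.2133 0.0508] [0.0144 0.015  0.023 ]
knob table z 0.0016 max 0.023
   26 [0.656  0.3679 0.0106] [0.0454 0.0326 0.0085]
gauge ((572.606201171875, 6.8491973876953125), (185.91961669921875, 184.49801635742188), 0.6433415412902832) 0.01059688750012625
tray ((576.333251953125, -255.55792236328125), (233.0806121826172, 230.7388458251953), 0.44098350405693054) 0.00933128625148259
[ 0.22926171 -0.58078972  0.24668273] [[ 9.30230487e-01  3.66975572e-01 -4.12345691e-04]
 [ 3.66975678e-01 -9.30228650e-01  1.87355768e-03]
 [ 3.03974127e-04 -1.89416131e-03 -9.99998160e-01]] 1.0010212167564376 0.1
{'fx': 371.8442280953901, 'fy': 371.8442280953901, 'cx': 274.4017226929639, 'cy': 211.27823028751564, 'xyz': array([ 0.30202287, -0.55195507,  0.38375787]), 'orientation': array([[ 0.36665398,  0.89178156,  0.26512357],
       [-0.93035528,  0.35205582,  0.10244875],
       [-0.00197639, -0.28422236,  0.95875635]])}
cam in tool [ 0.07830793 -0.0003809  -0.13705087] [[-3.45650133e-04  9.58671922e-01  2.84513666e-01]
 [ 9.99999937e-01  3.07998850e-04  1.77075012e-04]
 [ 8.21269603e-05  2.84513709e-01 -9.58671968e-01]]
```

View pics/crop.png

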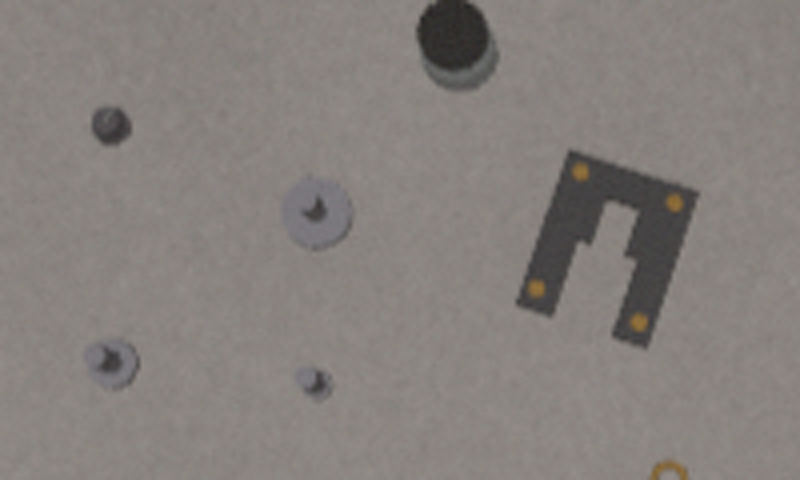

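The crop shows the medium disc at (110,362), clearly between the wide disc (316,213) and the narrow one (315,382). It also shows the dark gauge at (607,245), with the slot opening downward, towards the robot.

```bash
cat >> h.py <<'E'
def proj(uv,p,z):
    uv=np.asarray(uv,float).reshape(-1,2)
    r=np.c_[(uv[:,0]-p['cx'])/p['fx'],-(uv[:,1]-p['cy'])/p['fy'],-np.ones(len(uv))]@np.array(p['orientation']).T
    o=np.array(p['xyz']); return o+r*((z-o[2])/r[:,2])[:,None]
def delta(pos,yaw,s=None):
    "target TCP pos and tool-x yaw (deg) -> row numbers"
    s=s or read_state(); R=np.array(s['tcp_rot']); t=R.T@(np.array(pos)-s['position'])*1000
    y0=np.degrees(np.arctan2(R[1,0],R[0,0])); print('row',t.round(1),'rz',(-(yaw-y0)/6).round(2),'t',s['time_s'])
def outline(im,mask,p,z,c):
    n,l,st,ce=cv2.connectedComponentsWithStats(mask.astype(np.uint8))
    i=1+np.argmin([np.hypot(*(ce[k]-c))+1e6*(st[k,4]<200) for k in range(1,n)])
    cn=max(cv2.findContours((l==i).astype(np.uint8),0,1)[0],key=len)[:,0]
    return proj(cn,p,z)[:,:2]
E
python3 - <<'E'
from h import *
z=np.load('top.npz'); im=z['im'].astype(int); p=camera_params('top')
g=im.max(2)
c=outline(im,(g<95),p,.012,(277,157)); print('gauge',cv2.minAreaRect((c*1000).astype(np.float32)))
sat=im[...,0]-im[...,2]
c=outline(im,sat>25,p,.02,(367,157)); print('tray',cv2.minAreaRect((c*1000).astype(np.float32)))
W=z['W']; jar=W[85:125,220:260,2]; print('jar h',np.nanmax(jar),'rack',np.nanmax(W[0:90,150:400,2]))
delta((.5,-.15,.3),73);
E
```

```text
gauge ((570.2330932617188, 6.396354675292969), (99.12134552001953, 119.27838134765625), 72.48381805419922)
tray ((573.901611328125, -253.64646911621094), (151.4089813232422, 152.84820556640625), 18.865108489990234)
jar h 0.07320802295744944 rack 0.09851760074966576
row [ 410.  -301.5  -52.6] rz -8.58 t 0.1
```

Call:
apply_moves:
  rows:
    - {"x": 50, "y": -35, "z": -40, "rz": -1.5}
    - {"x": 100, "y": -75, "z": -50, "rz": -3}
    - {"x": 150, "y": -110, "z": -50, "rz": -4.5}
    - {"x": 200, "y": -147, "z": -50, "rz": -6}
    - {"x": 250, "y": -184, "z": -50, "rz": -7.5}
    - {"x": 300, "y": -221, "z": -50, "rz": -8.5}
    - {"x": 350, "y": -257, "z": -50, "rz": -8.5}
    - {"x": 410, "y": -301, "z": -50, "rz": -8.5}

```text
validation failed for argument at $.ro...
```

Run:
```python
from h import *
print(read_state()['position']); delta((.52,0.1,.25),72.5); delta((.4805,.361,.22),72.5)
```

```text
[ 0.22926171 -0.58078972  0.24668273]
row [ 520.3 -526.6   -2.2] rz -8.5 t 0.1
row [ 579.3 -783.8   28.3] rz -8.5 t 0.1
```

Call:
apply_moves:
  rows:
    - {"x": 50, "y": -35, "z": -40, "rx": 0, "ry": 0, "rz": -1.5, "claw": 0}
    - {"x": 100, "y": -75, "z": -50, "rx": 0, "ry": 0, "rz": -3, "claw": 0}
    - {"x": 150, "y": -110, "z": -50, "rx": 0, "ry": 0, "rz": -4.5, "claw": 0}
    - {"x": 200, "y": -147, "z": -50, "rx": 0, "ry": 0, "rz": -6, "claw": 0}
    - {"x": 250, "y": -184, "z": -50, "rx": 0, "ry": 0, "rz": -7.5, "claw": 0}
    - {"x": 300, "y": -221, "z": -50, "rx": 0, "ry": 0, "rz": -8.5, "claw": 0}
    - {"x": 350, "y": -257, "z": -50, "rx": 0, "ry": 0, "rz": -8.5, "claw": 0}
    - {"x": 410, "y": -301, "z": -50, "rx": 0, "ry": 0, "rz": -8.5, "claw": 0}

```text
time_s: 1.1
position: [0.4902, -0.1662, 0.2974]
tcp_rot: [[0.3, 0.954, -0.0], [0.954, -0.3, 0.0], [-0.0, -0.0, -1.0]]
force: [0.3, 0.4, 0.3]
opening: 1.001
grasp_force: 0.0
```

Run:
```python
from h import *
print(read_state()['position']); delta((.5305,.016,.26),72.5); delta((.4805,.361,.22),72.5)
```

```text
[ 0.49016039 -0.1662256   0.29738404]
row [185.9 -16.2  37.4] rz 0.0 t 1.1
row [ 500.  -167.5   77.4] rz 0.0 t 1.1
```

Call:
apply_moves:
  rows:
    - {"x": 56, "y": -7, "z": 12, "rx": 0, "ry": 0, "rz": 0, "claw": 0}
    - {"x": 112, "y": -14, "z": 25, "rx": 0, "ry": 0, "rz": 0, "claw": 0}
    - {"x": 168, "y": -21, "z": 37, "rx": 0, "ry": 0, "rz": 0, "claw": 0}
    - {"x": 168, "y": -21, "z": 37, "rx": 0, "ry": 0, "rz": 0, "claw": 0}
    - {"x": 168, "y": -21, "z": 37, "rx": 0, "ry": 0, "rz": 0, "claw": 0}

```text
time_s: 1.72
position: [0.5198, -0.0016, 0.2604]
tcp_rot: [[0.299, 0.954, -0.0], [0.954, -0.299, -0.0], [-0.001, -0.0, -1.0]]
force: [1.1, -0.8, -0.2]
opening: 1.004
grasp_force: 0.0
```

Run:
```python
from h import *
print(read_state()['position']); 
im,d,W,p=pts('wrist'); save('w1',im); np.savez('w1.npz',im=im,d=d,W=W)
u=np.array([.5702,.0064,.012]); q=np.array(p['orientation']).T@(u-p['xyz']); px=(p['cx']-p['fx']*q[0]/q[2],p['cy']+p['fy']*q[1]/q[2]); print(px)
i=im.astype(int); g=i.max(2); print(np.percentile(g,[5,25,50,75]))
c=outline(i,g<95,p,.012,px); print(cv2.minAreaRect((c*1000).astype(np.float32)))
delta((.4805,.361,.22),72.5)
```

```text
[ 0.51976475 -0.00160502  0.26037913]
(np.float64(318.70656608006243), np.float64(156.8946343907146))
[ 10.  41. 122. 176.]
((572.3598022460938, 7.445259094238281), (100.1445541381836, 119.76768493652344), 72.54804229736328)
row [ 334.7 -146.9   40.4] rz 0.0 t 1.775
```

View pics/w1.png

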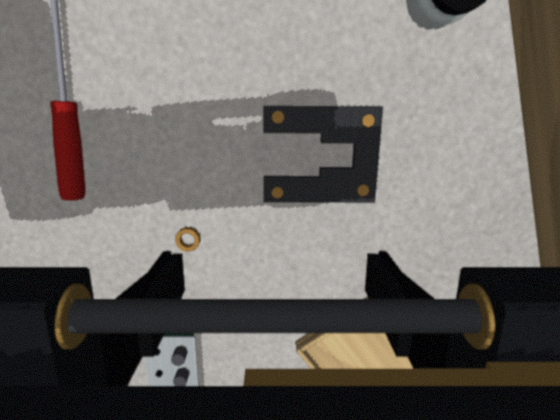

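The wrist view shows the dark gauge centred near (320,157), slot open to the left. It fits a 100x120 mm rectangle, agreeing with the top camera to about 2 mm. Next: the foot.

Call:
apply_moves:
  rows:
    - {"x": 55, "y": -24, "z": 6, "rx": 0, "ry": 0, "rz": 0, "claw": 0}
    - {"x": 110, "y": -49, "z": 12, "rx": 0, "ry": 0, "rz": 0, "claw": 0}
    - {"x": 165, "y": -73, "z": 18, "rx": 0, "ry": 0, "rz": 0, "claw": 0}
    - {"x": 220, "y": -97, "z": 24, "rx": 0, "ry": 0, "rz": 0, "claw": 0}
    - {"x": 275, "y": -121, "z": 30, "rx": 0, "ry": 0, "rz": 0, "claw": 0}
    - {"x": 334, "y": -147, "z": 40, "rx": 0, "ry": 0, "rz": 0, "claw": 0}
    - {"x": 334, "y": -147, "z": 40, "rx": 0, "ry": 0, "rz": 0, "claw": 0}
    - {"x": 334, "y": -147, "z": 40, "rx": 0, "ry": 0, "rz": 0, "claw": 0}

```text
time_s: 2.78
position: [0.4806, 0.3599, 0.2205]
tcp_rot: [[0.301, 0.954, -0.0], [0.954, -0.301, -0.001], [-0.001, 0.0, -1.0]]
force: [0.4, -0.8, 0.3]
opening: 1.0
grasp_force: 0.0
```

Run:
```python
from h import *
s=read_state();print(s['position'],s['joint_positions'].round(1)) 
im,d,W,p=pts('wrist'); save('w2',im); np.savez('w2.npz',im=im,d=d,W=W)
w=W[np.hypot(W[...,0]-.4805,W[...,1]-.361)<.04]
print('table',np.median(w[:,2]))
for a,b in ((.006,.013),(.02,.045),(.049,.056)):
    q=w[(w[:,2]>a)&(w[:,2]<b)]
    (c,r)=cv2.minEnclosingCircle((q[:,:2]*1000).astype(np.float32)); print(len(q),q.mean(0).round(4),c,r)
delta((.4805,.361,.22),72.5)
```

```text
[0.48058008 0.35987533 0.22049713] [26.2 30.1 87.3 -0.  62.6 43.7]
table 0.29259149088449865
668 [0.4854 0.3685 0.0098] (484.2550964355469, 364.4438781738281) 17.928133010864258
92 [0.4859 0.3707 0.033 ] (484.8426513671875, 366.43414306640625) 7.84565544128418
292 [0.4842 0.3647 0.0518] (484.1976318359375, 364.4879150390625) 8.209677696228027
row [ 1.5 -0.7  0.7] rz -0.01 t 2.825
```

View pics/w2.png

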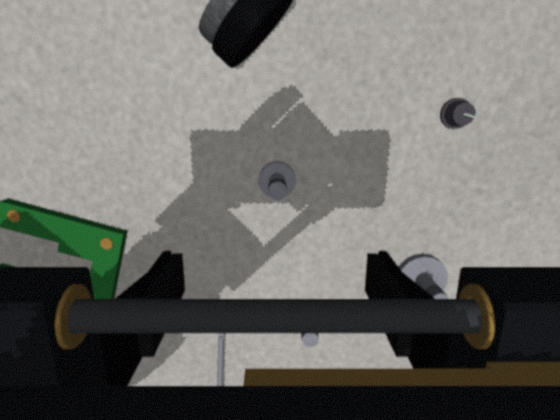

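The disc fits a radius of 17.9 mm, so it is 36 mm across, with its centre at (0.4842, 0.3645) (pixel (277,180)). I'll descend and grip.

Call:
apply_moves:
  rows:
    - {"x": 5.5, "y": 2, "z": 50, "rx": 0, "ry": 0, "rz": 0, "claw": 0}
    - {"x": 5.5, "y": 2, "z": 100, "rx": 0, "ry": 0, "rz": 0, "claw": 0}
    - {"x": 5.5, "y": 2, "z": 145, "rx": 0, "ry": 0, "rz": 0, "claw": 0}
    - {"x": 5.5, "y": 2, "z": 173.5, "rx": 0, "ry": 0, "rz": 0, "claw": 0}
    - {"x": 5.5, "y": 2, "z": 173.5, "rx": 0, "ry": 0, "rz": 0, "claw": 0}
    - {"x": 5.5, "y": 2, "z": 173.5, "rx": 0, "ry": 0, "rz": 0, "claw": 120}
    - {"x": 5.5, "y": 2, "z": 173.5, "rx": 0, "ry": 0, "rz": 0, "claw": 200}
    - {"x": 5.5, "y": 2, "z": 173.5, "rx": 0, "ry": 0, "rz": 0, "claw": 255}
    - {"x": 5.5, "y": 2, "z": 173.5, "rx": 0, "ry": 0, "rz": 0, "claw": 255}
    - {"x": 5.5, "y": 2, "z": 173.5, "rx": 0, "ry": 0, "rz": 0, "claw": 255}

```text
time_s: 4.08
position: [0.4834, 0.366, 0.0473]
tcp_rot: [[0.3, 0.954, 0.0], [0.954, -0.3, 0.0], [0.0, 0.0, -1.0]]
force: [-0.3, 0.5, 0.6]
opening: 0.517
grasp_force: 0.0
```

Call:
apply_moves:
  rows:
    - {"x": 0, "y": 0, "z": 0, "rx": 0, "ry": 0, "rz": 0, "claw": 255}
    - {"x": 0, "y": 0, "z": 0, "rx": 0, "ry": 0, "rz": 0, "claw": 255}
    - {"x": 0, "y": 0, "z": 0, "rx": 0, "ry": 0, "rz": 0, "claw": 255}
    - {"x": 0, "y": 0, "z": 0, "rx": 0, "ry": 0, "rz": 0, "claw": 255}

```text
time_s: 4.58
position: [0.4836, 0.3658, 0.047]
tcp_rot: [[0.3, 0.954, 0.0], [0.954, -0.3, 0.0], [0.0, 0.0, -1.0]]
force: [0.3, -0.2, -0.5]
opening: 0.172
grasp_force: 30.0
```

Call:
apply_moves:
  rows:
    - {"x": 0, "y": 0, "z": -40, "rx": 0, "ry": 0, "rz": 0, "claw": 255}
    - {"x": 0, "y": 0, "z": -80, "rx": 0, "ry": 0, "rz": 0, "claw": 255}
    - {"x": -50, "y": 25, "z": -80, "rx": 0, "ry": 0, "rz": 0, "claw": 255}
    - {"x": -100, "y": 50, "z": -80, "rx": 0, "ry": 0, "rz": 0, "claw": 255}
    - {"x": -150, "y": 75, "z": -80, "rx": 0, "ry": 0, "rz": 0, "claw": 255}
    - {"x": -200, "y": 100, "z": -80, "rx": 0, "ry": 0, "rz": 0, "claw": 255}
    - {"x": -250, "y": 125, "z": -80, "rx": 0, "ry": 0, "rz": 0, "claw": 255}
    - {"x": -300, "y": 148, "z": -80, "rx": 0, "ry": 0, "rz": 0, "claw": 255}
    - {"x": -314.5, "y": 154.5, "z": -80, "rx": 0, "ry": 0, "rz": 0, "claw": 255}
    - {"x": -314.5, "y": 154.5, "z": -80, "rx": 0, "ry": 0, "rz": 0, "claw": 255}

```text
time_s: 5.82
position: [0.5362, 0.0187, 0.1268]
tcp_rot: [[0.303, 0.953, -0.001], [0.953, -0.303, 0.001], [0.0, -0.001, -1.0]]
force: [-0.2, 0.1, -1.6]
opening: 0.174
grasp_force: 30.0
```

Call:
apply_moves:
  rows:
    - {"x": 0, "y": 0, "z": 0, "rx": 0, "ry": 0, "rz": 0, "claw": 255}
    - {"x": 0, "y": 0, "z": 0, "rx": 0, "ry": 0, "rz": 0, "claw": 255}

```text
time_s: 6.08
position: [0.5359, 0.0211, 0.127]
tcp_rot: [[0.298, 0.955, -0.001], [0.955, -0.298, 0.0], [0.0, -0.001, -1.0]]
force: [-0.4, 0.1, -1.8]
opening: 0.174
grasp_force: 30.0
```

Run:
```python
from h import *
delta((.5367,.0192,.128),72.5)
im,d,W,p=pts('wrist'); save('w3',im)
im,d,W,p=pts('top')
w=W[np.hypot(W[...,0]-.54,W[...,1]-.02)<.09]; 
save('w3',im if False else capture('wrist')[0])
```

```text
row [-1.6  1.3 -1. ] rz 0.03 t 6.075
```

View pics/w3.png

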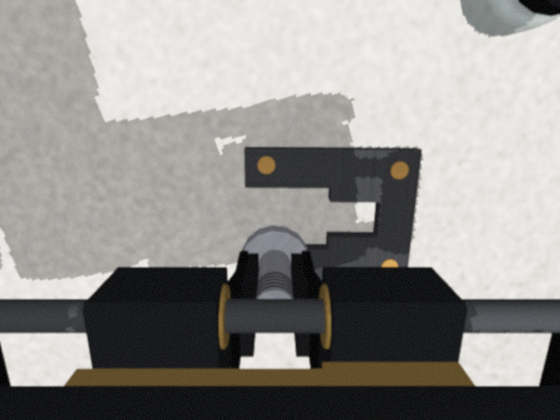

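The wrist view shows the foot held upright at (277,250), above the go slot. The gauge slot is at about (340,210). I'll descend into the go jaws.

Call:
apply_moves:
  rows:
    - {"x": -1.5, "y": 1.5, "z": 30, "rx": 0, "ry": 0, "rz": 0, "claw": 255}
    - {"x": -1.5, "y": 1.5, "z": 55, "rx": 0, "ry": 0, "rz": 0, "claw": 255}
    - {"x": -1.5, "y": 1.5, "z": 60, "rx": 0, "ry": 0, "rz": 0, "claw": 255}
    - {"x": -1.5, "y": 1.5, "z": 60, "rx": 0, "ry": 0, "rz": 0, "claw": 255}

```text
time_s: 6.72
position: [0.5375, 0.0178, 0.0671]
tcp_rot: [[0.3, 0.954, -0.0], [0.954, -0.3, 0.0], [-0.0, -0.0, -1.0]]
force: [-0.4, -0.4, -0.9]
opening: 0.172
grasp_force: 30.0
```

Run:
```python
from h import *
delta((.5367,.0192,.048),72.5)
im,d,W,p=pts('wrist'); save('w4',im)
```

```text
row [ 1.1 -1.2 19.1] rz 0.01 t 6.725
```

View pics/w4.png

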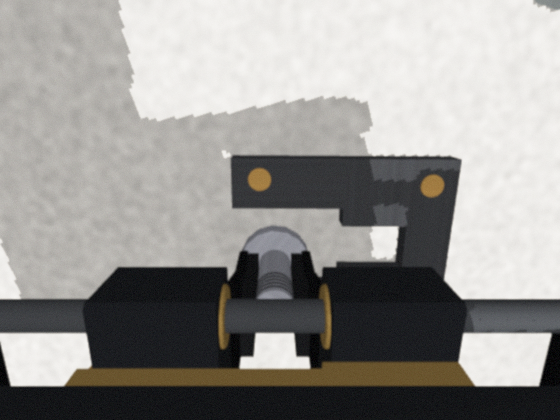

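The wrist view shows the disc's far edge at (275,227) and the go jaw's inner edge at (275,208). I'll check the lateral gap numerically.

Run:
```python
from h import *
p=camera_params('wrist'); s=read_state(); R=np.array(s['tcp_rot'])
for uv,z in (((275,208.5),.012),((290,208.5),.012),((275,227),.030),((340,215),.012),((232,180),.012)):
    print(uv,(R.T@(proj(uv,p,z)[0]-s['position'])*1000).round(1))
```

```text
(275, 208.5) [22.9  0.  55.6]
(290, 208.5) [22.9  8.1 55.6]
(275, 227) [18.6 -0.  37.6]
(340, 215) [19.2 35.3 55.7]
(232, 180) [ 38.6 -22.6  55.6]
```

Call:
apply_moves:
  rows:
    - {"x": -0.5, "y": 0, "z": 10, "rx": 0, "ry": 0, "rz": 0, "claw": 255}
    - {"x": -0.5, "y": 0, "z": 16, "rx": 0, "ry": 0, "rz": 0, "claw": 255}
    - {"x": -0.5, "y": 0, "z": 19, "rx": 0, "ry": 0, "rz": 0, "claw": 255}
    - {"x": -0.5, "y": 0, "z": 19, "rx": 0, "ry": 0, "rz": 0, "claw": 255}
    - {"x": -0.5, "y": 4, "z": 19, "rx": 0, "ry": 0, "rz": 0, "claw": 255}
    - {"x": -0.5, "y": 9, "z": 19, "rx": 0, "ry": 0, "rz": 0, "claw": 255}
    - {"x": -0.5, "y": 14, "z": 19, "rx": 0, "ry": 0, "rz": 0, "claw": 255}
    - {"x": -0.5, "y": 17, "z": 19, "rx": 0, "ry": 0, "rz": 0, "claw": 255}
    - {"x": -0.5, "y": 19, "z": 19, "rx": 0, "ry": 0, "rz": 0, "claw": 255}
    - {"x": -0.5, "y": 19, "z": 19, "rx": 0, "ry": 0, "rz": 0, "claw": 255}

```text
time_s: 8.02
position: [0.5555, 0.0114, 0.048]
tcp_rot: [[0.3, 0.954, 0.0], [0.954, -0.3, -0.0], [-0.0, 0.0, -1.0]]
force: [0.4, -0.1, -2.0]
opening: 0.175
grasp_force: 30.0
```

Call:
apply_moves:
  rows:
    - {"x": 0, "y": 0.5, "z": 0, "rx": 0, "ry": 0, "rz": 0, "claw": 255}
    - {"x": 0, "y": 1, "z": 0, "rx": 0, "ry": 0, "rz": 0, "claw": 255}
    - {"x": 0, "y": 1.5, "z": 0, "rx": 0, "ry": 0, "rz": 0, "claw": 255}
    - {"x": 0, "y": 2, "z": 0, "rx": 0, "ry": 0, "rz": 0, "claw": 255}
    - {"x": 0, "y": 2, "z": 0, "rx": 0, "ry": 0, "rz": 0, "claw": 255}

```text
time_s: 8.65
position: [0.5573, 0.0108, 0.0481]
tcp_rot: [[0.3, 0.954, 0.0], [0.954, -0.3, -0.0], [0.0, 0.0, -1.0]]
force: [-0.6, -0.4, -2.1]
opening: 0.173
grasp_force: 30.0
```

Call:
apply_moves:
  rows:
    - {"x": 0, "y": 0.5, "z": 0, "rx": 0, "ry": 0, "rz": 0, "claw": 255}
    - {"x": 0, "y": 1, "z": 0, "rx": 0, "ry": 0, "rz": 0, "claw": 255}
    - {"x": 0, "y": 1.5, "z": 0, "rx": 0, "ry": 0, "rz": 0, "claw": 255}
    - {"x": 0, "y": 1.5, "z": 0, "rx": 0, "ry": 0, "rz": 0, "claw": 255}

```text
time_s: 9.15
position: [0.5588, 0.0103, 0.0481]
tcp_rot: [[0.3, 0.954, 0.0], [0.954, -0.3, 0.0], [0.0, 0.0, -1.0]]
force: [0.2, -0.6, -1.7]
opening: 0.172
grasp_force: 30.0
```

Call:
apply_moves:
  rows:
    - {"x": 0, "y": 0.5, "z": 0, "rx": 0, "ry": 0, "rz": 0, "claw": 255}
    - {"x": 0, "y": 1, "z": 0, "rx": 0, "ry": 0, "rz": 0, "claw": 255}
    - {"x": 0, "y": 1, "z": 0, "rx": 0, "ry": 0, "rz": 0, "claw": 255}

```text
time_s: 9.52
position: [0.5592, 0.0102, 0.048]
tcp_rot: [[0.3, 0.954, -0.001], [0.954, -0.3, 0.0], [-0.0, -0.001, -1.0]]
force: [-0.5, -0.1, -2.3]
opening: 0.176
grasp_force: 30.0
```

Call:
apply_moves:
  rows:
    - {"x": 0, "y": 0.5, "z": 0, "rx": 0, "ry": 0, "rz": 0, "claw": 255}
    - {"x": 0, "y": 1, "z": 0, "rx": 0, "ry": 0, "rz": 0, "claw": 255}
    - {"x": 0, "y": 1, "z": 0, "rx": 0, "ry": 0, "rz": 0, "claw": 255}

```text
time_s: 9.9
position: [0.5597, 0.0101, 0.0479]
tcp_rot: [[0.3, 0.954, -0.002], [0.954, -0.3, 0.001], [-0.0, -0.002, -1.0]]
force: [-2.5, 2.2, -0.3]
opening: 0.171
grasp_force: 30.0
```

Call:
apply_moves:
  rows:
    - {"x": 0, "y": 0.5, "z": 0, "rx": 0, "ry": 0, "rz": 0, "claw": 255}
    - {"x": 0, "y": 1, "z": 0, "rx": 0, "ry": 0, "rz": 0, "claw": 255}
    - {"x": 0, "y": 1, "z": 0, "rx": 0, "ry": 0, "rz": 0, "claw": 255}

```text
time_s: 10.28
position: [0.5602, 0.01, 0.0478]
tcp_rot: [[0.3, 0.954, -0.003], [0.954, -0.3, 0.001], [-0.0, -0.003, -1.0]]
force: [-3.9, 2.7, -0.0]
opening: 0.175
grasp_force: 30.0
```

Call:
apply_moves:
  rows:
    - {"x": 0, "y": 0.5, "z": 0, "rx": 0, "ry": 0, "rz": 0, "claw": 255}
    - {"x": 0, "y": 1, "z": 0, "rx": 0, "ry": 0, "rz": 0, "claw": 255}
    - {"x": 0, "y": 1, "z": 0, "rx": 0, "ry": 0, "rz": 0, "claw": 255}
    - {"x": 0, "y": 1, "z": 0, "rx": 0, "ry": 0, "rz": 0, "claw": 255}

```text
time_s: 10.78
position: [0.5605, 0.01, 0.0477]
tcp_rot: [[0.3, 0.954, -0.004], [0.954, -0.3, 0.001], [-0.0, -0.005, -1.0]]
force: [-4.5, 3.9, 0.6]
opening: 0.174
grasp_force: 30.0
```

Run:
```python
from h import *
im,d,W,p=pts('wrist'); save('w5',im)
```

```text
(no output)
```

View pics/w5.png

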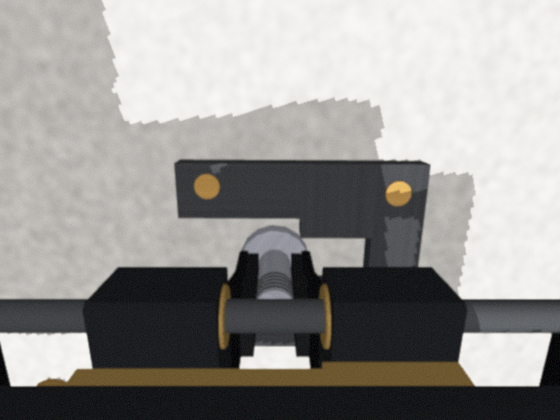

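The wrist view shows the disc at (275,250) hard against the step corner at (300,237). The reaction is about 6 N and forward motion has stopped. I'll back off, lift and carry it to the tray.

Call:
apply_moves:
  rows:
    - {"x": 0, "y": -4, "z": 0, "rx": 0, "ry": 0, "rz": 0, "claw": 255}
    - {"x": 0, "y": -5, "z": -20, "rx": 0, "ry": 0, "rz": 0, "claw": 255}
    - {"x": 0, "y": -5, "z": -50, "rx": 0, "ry": 0, "rz": 0, "claw": 255}
    - {"x": -20, "y": 0, "z": -75, "rx": 0, "ry": 0, "rz": 0, "claw": 255}
    - {"x": -70, "y": 20, "z": -75, "rx": 0, "ry": 0, "rz": 0, "claw": 255}
    - {"x": -120, "y": 40, "z": -75, "rx": 0, "ry": 0, "rz": 0, "claw": 255}
    - {"x": -170, "y": 60, "z": -75, "rx": 0, "ry": 0, "rz": 0, "claw": 255}
    - {"x": -215, "y": 80, "z": -75, "rx": 0, "ry": 0, "rz": 0, "claw": 255}
    - {"x": -247, "y": 90, "z": -75, "rx": 0, "ry": 0, "rz": 0, "claw": 255}
    - {"x": -247, "y": 90, "z": -75, "rx": 0, "ry": 0, "rz": 0, "claw": 255}

```text
time_s: 12.08
position: [0.576, -0.2584, 0.1238]
tcp_rot: [[0.304, 0.953, 0.006], [0.953, -0.304, -0.005], [-0.003, 0.007, -1.0]]
force: [1.1, 0.1, -0.0]
opening: 0.171
grasp_force: 30.0
```

Call:
apply_moves:
  rows:
    - {"x": 0, "y": 0, "z": 0, "rx": 0, "ry": 0, "rz": 0, "claw": 255}
    - {"x": 0, "y": 0, "z": 0, "rx": 0, "ry": 0, "rz": 0, "claw": 255}

```text
time_s: 12.32
position: [0.5744, -0.2523, 0.1231]
tcp_rot: [[0.299, 0.954, 0.0], [0.954, -0.299, -0.0], [0.0, 0.0, -1.0]]
force: [0.3, -0.4, -2.6]
opening: 0.169
grasp_force: 30.0
```

Run:
```python
from h import *
delta((.574,-.2536,.0545),72.5)
im,d,W,p=pts('wrist'); save('w6',im)
```

```text
row [-1.3  0.  68.6] rz 0.02 t 12.325
```

View pics/w6.png

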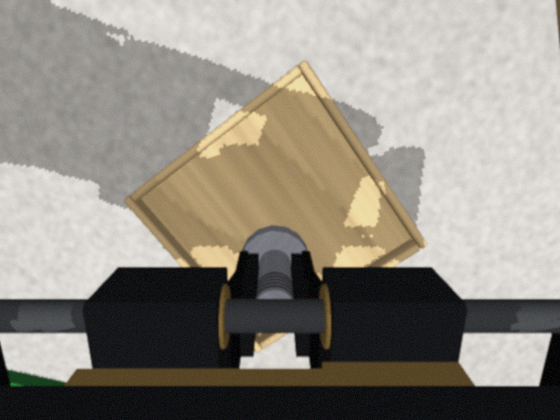

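The wrist view shows the foot at (277,250) above the tray, whose corners are at (303,63), (127,200) and (424,243). I'll lower it.

Call:
apply_moves:
  rows:
    - {"x": -1, "y": 0, "z": 35, "rx": 0, "ry": 0, "rz": 0, "claw": 255}
    - {"x": -1, "y": 0, "z": 58, "rx": 0, "ry": 0, "rz": 0, "claw": 255}
    - {"x": -1, "y": 0, "z": 66, "rx": 0, "ry": 0, "rz": 0, "claw": 255}
    - {"x": -1, "y": 0, "z": 67.5, "rx": 0, "ry": 0, "rz": 0, "claw": 255}
    - {"x": -1, "y": 0, "z": 68.5, "rx": 0, "ry": 0, "rz": 0, "claw": 255}
    - {"x": -1, "y": 0, "z": 68.5, "rx": 0, "ry": 0, "rz": 0, "claw": 255}
    - {"x": -1, "y": 0, "z": 68.5, "rx": 0, "ry": 0, "rz": 0, "claw": 255}

```text
time_s: 13.25
position: [0.5743, -0.2547, 0.0553]
tcp_rot: [[0.3, 0.954, 0.001], [0.954, -0.3, -0.001], [-0.0, 0.001, -1.0]]
force: [-1.0, 0.9, -2.1]
opening: 0.174
grasp_force: 30.0
```

Call:
apply_moves:
  rows:
    - {"x": 0, "y": 0, "z": 0.5, "rx": 0, "ry": 0, "rz": 0, "claw": 255}
    - {"x": 0, "y": 0, "z": 1, "rx": 0, "ry": 0, "rz": 0, "claw": 255}
    - {"x": 0, "y": 0, "z": 1, "rx": 0, "ry": 0, "rz": 0, "claw": 255}
    - {"x": 0, "y": 0, "z": 1, "rx": 0, "ry": 0, "rz": 0, "claw": 255}

```text
time_s: 13.75
position: [0.5739, -0.2544, 0.0535]
tcp_rot: [[0.3, 0.954, -0.0], [0.954, -0.3, 0.0], [0.0, -0.0, -1.0]]
force: [0.3, -0.0, -2.0]
opening: 0.175
grasp_force: 30.0
```

Call:
apply_moves:
  rows:
    - {"x": 0, "y": 0, "z": 0.4, "rx": 0, "ry": 0, "rz": 0, "claw": 255}
    - {"x": 0, "y": 0, "z": 0.8, "rx": 0, "ry": 0, "rz": 0, "claw": 255}
    - {"x": 0, "y": 0, "z": 0.8, "rx": 0, "ry": 0, "rz": 0, "claw": 255}

```text
time_s: 14.12
position: [0.574, -0.2544, 0.0529]
tcp_rot: [[0.3, 0.954, 0.0], [0.954, -0.3, -0.0], [-0.0, 0.0, -1.0]]
force: [-0.2, -0.5, 0.8]
opening: 0.174
grasp_force: 30.0
```

Call:
apply_moves:
  rows:
    - {"x": 0, "y": 0, "z": 0, "rx": 0, "ry": 0, "rz": 0, "claw": 180}
    - {"x": 0, "y": 0, "z": 0, "rx": 0, "ry": 0, "rz": 0, "claw": 120}
    - {"x": 0, "y": 0, "z": 0, "rx": 0, "ry": 0, "rz": 0, "claw": 60}
    - {"x": 0, "y": 0, "z": 0, "rx": 0, "ry": 0, "rz": 0, "claw": 30}
    - {"x": 0, "y": 0, "z": 0, "rx": 0, "ry": 0, "rz": 0, "claw": 30}
    - {"x": 0, "y": 0, "z": -20, "rx": 0, "ry": 0, "rz": 0, "claw": 30}
    - {"x": 0, "y": 0, "z": -60, "rx": 0, "ry": 0, "rz": 0, "claw": 30}
    - {"x": 0, "y": 0, "z": -110, "rx": 0, "ry": 0, "rz": 0, "claw": 30}
    - {"x": 0, "y": 0, "z": -150, "rx": 0, "ry": 0, "rz": 0, "claw": 30}
    - {"x": 0, "y": 0, "z": -150, "rx": 0, "ry": 0, "rz": 0, "claw": 30}

```text
time_s: 15.38
position: [0.5763, -0.2559, 0.2085]
tcp_rot: [[0.3, 0.954, 0.009], [0.954, -0.3, -0.006], [-0.003, 0.01, -1.0]]
force: [0.0, -0.5, 0.4]
opening: 0.883
grasp_force: 0.0
```

Call:
apply_moves:
  rows:
    - {"x": 0, "y": 0, "z": 0, "rx": 0, "ry": 0, "rz": 0, "claw": 30}
    - {"x": 0, "y": 0, "z": 0, "rx": 0, "ry": 0, "rz": 0, "claw": 30}
    - {"x": 0, "y": 0, "z": 0, "rx": 0, "ry": 0, "rz": 0, "claw": 30}

```text
time_s: 15.75
position: [0.5733, -0.254, 0.2014]
tcp_rot: [[0.3, 0.954, -0.002], [0.954, -0.3, 0.002], [0.001, -0.003, -1.0]]
force: [0.7, 0.6, -0.6]
opening: 0.885
grasp_force: 0.0
```

Run:
```python
from h import *
im,d,W,p=pts('wrist'); save('w7',im)
w=W[np.hypot(W[...,0]-.574,W[...,1]+.2545)<.04]
for a,b in ((.012,.019),(.055,.062)):
    q=w[(w[:,2]>a)&(w[:,2]<b)]; print(len(q),q.mean(0).round(4),cv2.minEnclosingCircle((q[:,:2]*1000).astype(np.float32)))
```

```text
755 [ 0.5749 -0.2511  0.0159] ((573.4725341796875, -255.12611389160156), 17.832406997680664)
335 [ 0.5736 -0.255   0.0579] ((573.6079711914062, -255.2500457763672), 8.260082244873047)
```

View pics/w7.png

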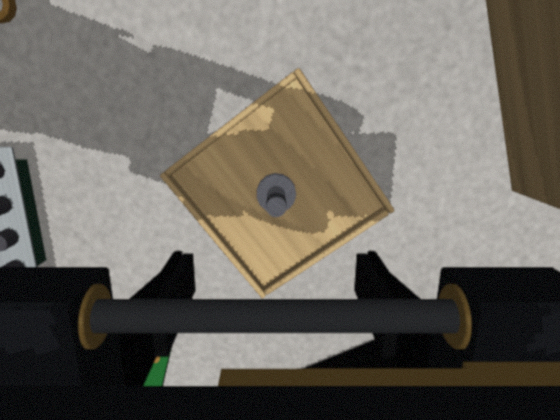

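The wrist view shows the foot upright at (277,193) in the middle of the tray. The disc and stem-top centres agree to 0.2 mm, and the gripper is clear.

```bash
python3 -c "
from rig import hand_in
print(hand_in())"
```

```text
the job is handed in; nothing more can be done
None
```

The 36 mm foot was slid in the go jaws until it stopped at the no-go step, now stands upright and released in the plywood tray, and the job was handed in at about 16 s; no verdict was returned.

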